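# Dry-stroke check of a two-stop pipette

## Robot

A 7-joint arm with a two-finger parallel gripper is mounted at the origin on a cart in front of the work surface, level with it; the furniture and walls round the work are solid. World frame = base frame: x ahead of the robot, y to its left, z up, the work surface at z = 0. Lengths are in mm, angles in rad, forces in N, time in s.
With the tool pointing down it reaches from about 425 to 875 mm from the base axis. Payload 4.7 kg.
Tool frame: the origin (TCP) lies midway between the tips of the shut fingers; the grasp point (between the pads) lies tcp_to_grasp behind it (tcp_to_grasp is the distance from the TCP to the grasp point, in mm); z points along the fingers, y is the line along which they close (so a half turn about z gives the same grasp; the last joint's range is limited). The gripper opens to 87 mm and grips with 3 to 60 N. Pads are 19 mm wide; open, the fingers measure 117 mm over their backs; the gripper's body (75 mm by 190 mm) begins 51 mm behind the grasp point.
Start: joints at [1.261, 0.321, -0.07, 1.45, 0.023, 1.371, -0.057], TCP at [206.792, -616.249, 222.587] pointing down, gripper open.
Joint ranges: [-2.86, 2.86], [-0.3, 2.09], [-1.38, 1.24], [0.06, 2.45], [-1.56, 4.7], [0.09, 2.05], [-2.69, 2.69]. Speed limits (rad/s): [2.57, 2.57, 3.14, 3.14, 3.14, 3.14, 3.14].

## Interface

Orientations are given as a rotation vector (axis times angle).
In Python, from workcell import move_ptp, servo_line, move_j, move_gripper, wait, solve_ik, get_obs, capture, camera_model, IKError, finish_job, spot_in, regions_of, tcp_to_grasp gives the robot as it stands. The module is installed in compiled form; this text tells all that it offers. Calls block until the motion is done:
- move_ptp(position, orientation): joint-space move of the TCP to a pose.
- servo_line(position, vel=150, frame=None, guard=None): straight line of the TCP; frame=None keeps the orientation; vel is the mean speed in mm/s. With guard (N) it stops when the force on the tool has changed by that much, and returns True; else False.
- move_j(angles): joint-space move.
- move_gripper(opening, grasp_force=None): finger opening in mm; grasp_force is the grip in N (None keeps the last); returns when the fingers have stopped.
- wait(seconds).
- solve_ik(position, orientation): joint angles nearest the present ones, or None.
- get_obs(): the state.
- capture(name): name is "scene" or "top" or "wrist"; returns the picture (480x640x3 uint8, red, green, blue); there is no depth.
- camera_model(name): a dict with "fx", "fy", "cx", "cy" (pixels), "pose" (4x4, takes a point from camera to world coordinates). Camera axes: x right, y down, z forward; pixel columns grow to the right and rows downward; lengths in mm; the calibration is good to about 2 mm. A picture is of the moment at which its call begins: read the wrist's pose just before it. camera_model takes no time and is no camera call; for the wrist camera it gives the pose at the moment of the call.
A pose or a line that the arm cannot do raises IKError and nothing moves.
- finish_job(): hands the job in; it is judged then, once.
Trained networks look in the newest picture that a camera, given by its name, has taken for a name from the list of things; names that differ only in an ending like _2 or _b are one class to them, and where a whole thing is asked for, a point or a joint stands for the part that bears it (a point fixed in the world has none). Each returns a list of dicts, best first, with "conf" (0 to 1); they miss things now and then, are a little off and sometimes report something else, mostly with a low value. They report only what shows in the picture. A call takes as long as a camera call. They do not tell look-alikes from the thing itself.
- spot_in(query, camera): "extent" ([left, top, right, bottom] as shares, 0 to 1, of the picture: columns of its width, rows of its height, round what is visible of it).
- regions_of(query, camera): "pixels" (480x640 bool, what is visible of it) and "extent" ([left, top, right, bottom] as shares, 0 to 1, of the picture: columns of its width, rows of its height, round what is visible of it).
The state is a dict: "time_s": time; "q": joint angles; "qd": joint speeds; "effort": joint torques, N m; "tool_pos": TCP position; "tool_rot": TCP orientation; "force": force on the tool from outside, world axes, zero at the start; "ft_torque": the same for the moment, N m; "gripper_width": finger opening in mm; "grip_force": force on a finger pad.
Only numpy, scipy, OpenCV 4.12 (cv2) and the standard library are available. Lean on these libraries where they do the work, as an engineer would, in place of code of your own. Each camera call takes 0.05 s, during which the arm holds its last target. There are 200 camera calls.

## Task

Take the upright pipette with the push button on top out of the parking block and stand it fully home in the bore of the check stand, then let go of it. With closed fingers push its button gently down to the soft first stop and pause there for about a second, push on through to the firm second stop and pause there for about a second without ramming it, then let the button come all the way up again slowly under the fingers and take the hand away. Leave the pipette in the stand and everything else where it is.

Things in the scene. Friction and masses are not known exactly. Their poses are not given: they have to be found in the camera images.
- pipette: Loose white pipette (0.2 to 0.3 kg) upright in a well of the parking block; the one with a button. Origin: centre of its underside, z up. Barrel 28 mm wide from 20 to 135 mm up (nozzle below); grip it from above about 122 mm up. On top a flat grey button, 20 mm across, on a thin rod; its top rests 151 to 158 mm above the origin, differing each time with the volume set, so find it by touch.
- plunger (a joint): Button travel to the first stop, m: 0 at rest, 0.006 at the first stop and beyond. A light spring: 1 N at the start, 3 N at 6 mm, then the first stop, a solid step that does not yield below 11 N; 5 to 9 N rests the button on it.
- second_stop (a joint): Button travel past the first stop, m: 0 up to 11 N, then it yields, 14 N at 0.0035 where the hard second stop is; 15 to 19 N rests the button on it. Pressing with more than 20 N is ramming. Springs push the button back up; let it rise under the fingers at about 20 to 50 mm/s (it snaps back if they leave faster).
- stand: Check stand, fixed. Origin: centre of the underside of its grey base plate, 120 mm (x) by 100 mm (y), 10 mm high. On it an aluminium block 56 x 56 mm, its top 70 mm above the bench, centred 20 mm towards -x, with an upright blind bore 30 mm wide (barrel 28 mm) and 52 mm deep; behind it, towards +x, a white housing 56 mm high.
- seat (a point): Centre of the floor of the stand's bore, 18 mm above the bench; the pipette's origin sits here when it is fully home. The mouth of the bore is 52 mm above this point.
- park: Parking block, white, fixed, 56 mm (its x) by 150 mm (its y) by 60 mm high, origin at the centre of its underside. Two upright wells 30 mm wide and 52 mm deep, 37.5 mm either way along its y, hold the pipette and the plug (floor 8 mm above the bench).
- plug: Loose white storage plug in the other well: same 28 mm barrel, but a domed end and no button; 119.5 mm tall, origin at the centre of its underside. Leave it where it is.
- bottle_a: Reagent bottle with screw cap, 38 mm across, 118 mm tall, loose bystander; origin at the centre of its underside.
- bottle_b: Reagent bottle with screw cap, 38 mm across, 122 mm tall, loose bystander; origin at the centre of its underside.
- marker_green: Marker pen lying on the bench, 136 mm long (its y), 10 mm high, loose bystander.
- timer: Lab timer, 74 x 64 x 21 mm, loose bystander on the bench.
- tape: Roll of tape, 92 mm across, 48 mm high, loose bystander on the bench.
Mind the look-alikes: they are no part of the job. What is shaped like the stand but purple is not meant.

How it is judged:
By the outcome, as a careful person would: the job done as asked, in the order asked, and still so for the second after the job is handed in, with the robot touching nothing.
It also fails if it takes over 64 s, if anything falls off the work surface, if the arm or the gripper's body presses on something with over 40 N, if the wrist force passes 120 N, or if a joint passes its speed limit or range.

## Working session

There is one attempt and no reset: what is moved stays moved. The work goes in short steps, each a Python script; the robot and the scene stay as the last script left them, time stands still between calls to the robot, and variables do not carry over. Pictures are saved under pics/ and viewed, at most 10 in all, crops included, and the job is handed in when it is done.

```bash
mkdir -p pics; python3 - <<'E'
from workcell import *
import cv2,numpy as np
print(tcp_to_grasp, get_obs())
for c in("scene","top"):
    im=capture(c); cv2.imwrite(f"pics/{c}0.png",im[:,:,::-1])
    m=camera_model(c); print(c,m)
    for q in("pipette","stand","park","plug","bottle_a","timer","tape"):
        print(q,[(round(d["conf"],2),(np.array(d["extent"])*[640,480,640,480]).round().tolist()) for d in spot_in(q,c)])
print(get_obs()["time_s"])
E
```

```text
18.700000000000003 {'time_s': 0.0, 'q': array([ 1.26113549,  0.32181102, -0.07013247,  1.45166811,  0.02262926,
        1.37079993, -0.05691166]), 'qd': array([-0.00187396, -0.0010799 , -0.00041728, -0.00221984, -0.00027288,
       -0.00112613,  0.00091386]), 'effort': array([-3.89510287e-04, -4.91285419e+01, -4.03964818e-01, -3.12524843e+01,
       -6.36920985e-02,  4.38659429e-02,  2.01339521e-04]), 'tool_pos': array([ 206.58227588, -615.71575072,  221.47313993]), 'tool_rot': array([-3.09867361e+00, -5.06153827e-01,  6.53150265e-04]), 'force': array([-0.19101814, -0.17034254, -0.25440051]), 'ft_torque': array([-0.01690117,  0.02009741,  0.00634985]), 'grip_force': 0.0, 'gripper_width': 87.22790148826999}
scene {'fx': 463.84081367240435, 'fy': 463.84081367240435, 'cx': 319.3561052260646, 'cy': 240.92073018998357, 'pose': array([[-8.71768562e-01, -3.32486544e-01,  3.59822556e-01,
         1.57755820e+01],
       [-4.89916169e-01,  5.93597073e-01, -6.38454902e-01,
         7.64480927e+02],
       [-1.31195228e-03, -7.32867801e-01, -6.80369801e-01,
         9.77049733e+02],
       [ 0.
[... 772 characters left out ...]
  -1.10549279e+02],
       [-2.11428513e-02, -1.48886243e-01, -9.88628275e-01,
         1.47360178e+03],
       [ 0.00000000e+00,  0.00000000e+00,  0.00000000e+00,
         1.00000000e+00]])}
pipette [(0.72, [222.0, 239.0, 228.0, 243.0]), (0.64, [221.0, 238.0, 238.0, 250.0])]
stand [(0.9, [319.0, 233.0, 355.0, 274.0]), (0.72, [490.0, 251.0, 531.0, 298.0])]
park [(0.64, [196.0, 230.0, 249.0, 260.0]), (0.63, [271.0, 277.0, 311.0, 292.0])]
plug [(0.68, [203.0, 229.0, 216.0, 240.0])]
bottle_a [(0.6, [271.0, 189.0, 287.0, 212.0])]
timer [(0.94, [399.0, 264.0, 422.0, 288.0])]
tape [(0.83, [132.0, 254.0, 168.0, 287.0]), (0.72, [218.0, 235.0, 238.0, 250.0]), (0.31, [400.0, 262.0, 422.0, 287.0])]
0.8
```

```bash
python3 - <<'E'
import cv2,numpy as np
t=cv2.imread("pics/top0.png");s=cv2.imread("pics/scene0.png")
a=cv2.resize(t[170:320,110:550],(800,273),interpolation=3)
b=cv2.resize(s[130:460,140:500],(356,326),interpolation=3)
o=np.zeros((600,800,3),np.uint8);o[:273]=a;o[273:599,:356]=b
o[273:533,360:800]=cv2.resize(t[220:285,190:300],(440,260),interpolation=3)
cv2.imwrite("pics/v1.png",o)
E
```

```text
(no output)
```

View pics/v1.png

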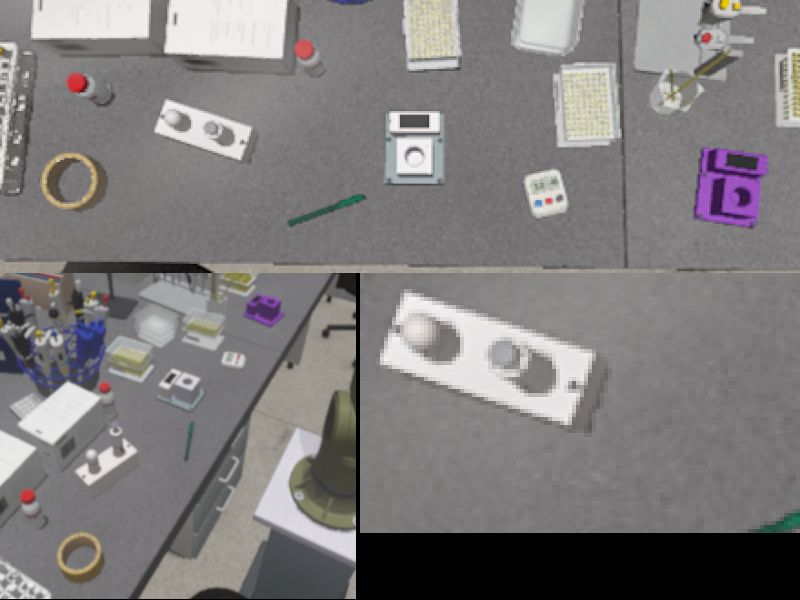

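The top view shows two candidates for the stand: white/grey at (338,255) and purple at (511,275). The white one is meant. In the parking block, the grey flat button is at about (226,240), which makes it the pipette. The domed plug is at (209,235). Next I'll localise both from close by.

```bash
cat > h.py <<'E'
from workcell import *
import cv2,numpy as np
from scipy.spatial.transform import Rotation as R
def ray(m,u,v,z):
    d=m["pose"][:3,:3]@[(u-m["cx"])/m["fx"],(v-m["cy"])/m["fy"],1]; o=m["pose"][:3,3]
    return (o+d*(z-o[2])/d[2])[:2]
def proj(m,p):
    T=np.linalg.inv(m["pose"]); c=T[:3,:3]@np.array(p,float)+T[:3,3]
    return np.array([m["fx"]*c[0]/c[2]+m["cx"],m["fy"]*c[1]/c[2]+m["cy"]])
def down(yaw): # tool z down, tool y at yaw+90deg-ish: tool x axis at angle yaw in world
    return (R.from_euler("z",yaw)*R.from_rotvec([np.pi,0,0])).as_rotvec()
E
python3 - <<'E'
from h import *
m=camera_model("top")
print("pip",ray(m,226,240.5,163),"plug",ray(m,209,235,120),"bore",ray(m,338.3,256,70), "park ctr", ray(m,222,243,60))
for a,b in [((200,225.3),(249,240.5)),((202,225),(198,243))]: print("edge",ray(m,*a,60),ray(m,*b,60))
pp=ray(m,226,240.5,163); d=ray(m,209,235,127)-pp; print("park y dir",np.degrees(np.arctan2(d[1],d[0])),np.linalg.norm(d))
o=get_obs(); print("cur rot",R.from_rotvec(o["tool_rot"]).as_matrix().round(2).tolist())
print("wrist cam in tool:",(R.from_rotvec(o["tool_rot"]).as_matrix().T@(camera_model("wrist")["pose"][:3,3]-o["tool_pos"])).round(1), (R.from_rotvec(o["tool_rot"]).as_matrix().T@camera_model("wrist")["pose"][:3,:3]).round(2).tolist(), camera_model("wrist")["fx"])
E
```

```text
pip [503.94723728 198.12962012] plug [525.32076642 257.72270466] bore [ 474.92421879 -111.87504134] park ctr [510.82722459 233.98969914]
edge [563.50733394 302.59834851] [519.2152421  153.75493393]
edge [564.47976445 296.6300092 ] [510.02976853 305.72628528]
park y dir 70.60648233059526 61.15873993773258
cur rot [[0.95, 0.32, 0.0], [0.32, -0.95, -0.0], [-0.0, 0.0, -1.0]]
wrist cam in tool: [  70.7   -0.  -162.1] [[-0.0, -0.97, -0.26], [1.0, -0.0, 0.0], [-0.0, -0.26, 0.97]] 425.94584505641507
```

```bash
python3 - <<'E'
from h import *
m=camera_model("top"); print("box front",ray(m,220,208,0))
for n,p,yaw in (("stand",[475,-112,230],0),("pip",[504,198,300],-0.29)):
    for y in (yaw,yaw+np.pi): print(n,y,solve_ik(p,down(y)))
for n,p,yaw in (("stand",[475,-112,230],0),("pip",[504,198,300],-0.29)):
    move_ptp(p,down(yaw)); wait(0.2)
    w=camera_model("wrist"); im=capture("wrist"); cv2.imwrite(f"pics/w_{n}.png",im[:,:,::-1]); np.savez(f"w_{n}.npz",**w)
    print(get_obs()["tool_pos"],get_obs()["time_s"])
    for q in ("stand","pipette","plug","park"): print(q,[(round(d["conf"],2),(np.array(d["extent"])*[640,480,640,480]).round().tolist()) for d in spot_in(q,"wrist")])
a=cv2.imread("pics/w_stand.png");b=cv2.imread("pics/w_pip.png")
cv2.imwrite("pics/v2.png",np.hstack([cv2.resize(a,(400,300),interpolation=3),cv2.resize(b,(400,300),interpolation=3)]))
E
```

```text
box front [629.49740422 260.06304858]
stand 0 [ 0.75944517 -0.00818221 -0.5740184   1.81100655 -0.00456675  1.33745931
 -1.38429833]
stand 3.141592653589793 [ 0.84711562 -0.005662   -0.66076802  1.80860085 -0.00357168  1.33746353
  1.75797755]
pip -0.29 [ 0.03332645  0.0874872  -0.48670297  1.58403126  0.0410464   1.48026599
 -2.31630338]
pip 2.851592653589793 [ 0.50626202  0.15644831 -1.02605388  1.57090747  0.13409817  1.48985733
  0.75555903]
[ 474.99565067 -112.51364612  229.94723188] 3.1
stand [(0.7, [255.0, 112.0, 369.0, 251.0])]
pipette []
plug []
park [(0.92, [2.0, 148.0, 15.0, 215.0]), (0.39, [23.0, 0.0, 126.0, 34.0])]
[504.29289842 196.83868806 299.73581664] 4.7667
stand [(0.77, [545.0, 40.0, 640.0, 186.0]), (0.44, [192.0, 164.0, 350.0, 233.0])]
pipette [(0.86, [290.0, 183.0, 327.0, 240.0])]
plug [(0.55, [204.0, 183.0, 248.0, 227.0])]
park [(0.91, [191.0, 162.0, 352.0, 234.0]), (0.45, [542.0, 41.0, 639.0, 185.0])]
```

View pics/v2.png

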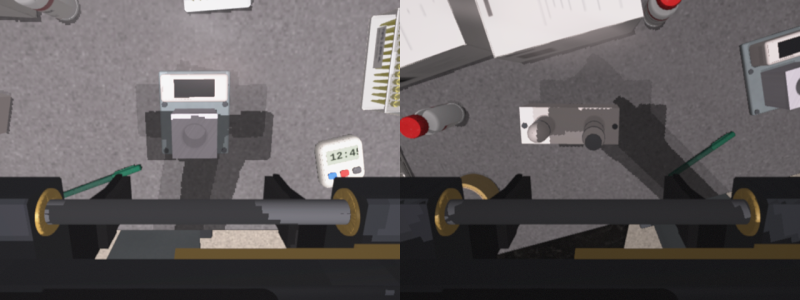

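Left is the stand with its bore at about (312,210) full px. Right is the pipette's button at about ((592-400)*1.6, 140*1.6) = (307,224), with the plug at (222,210) to its left. I'll enlarge both with more contrast.

```bash
python3 - <<'E'
import cv2,numpy as np
a=cv2.imread("pics/w_stand.png")[160:260,250:375];b=cv2.imread("pics/w_pip.png")[150:250,235:360]
f=lambda c:cv2.resize(cv2.convertScaleAbs(c,alpha=1.8,beta=-40),(400,320),interpolation=cv2.INTER_NEAREST)
cv2.imwrite("pics/v3.png",np.hstack([f(a),f(b)]))
E
```

```text
(no output)
```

View pics/v3.png

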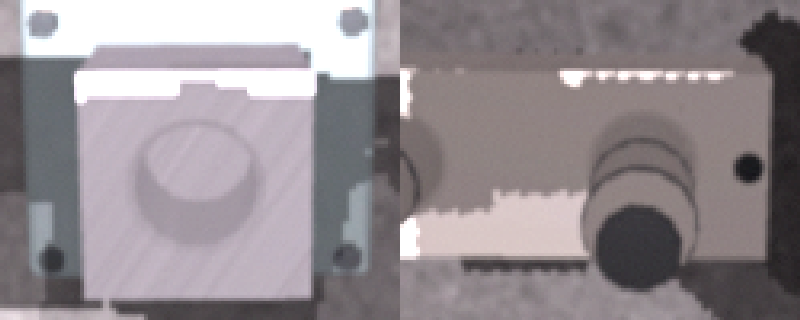

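```bash
python3 - <<'E'
from h import *
w=dict(np.load("w_pip.npz")); s=dict(np.load("w_stand.npz"))
f=lambda x0,y0,x,y:(x0+x/3.2-.5,y0+y/3.2-.5)
print("bore",ray(s,*f(250,160,196,183),70),"blockL/R",ray(s,*f(250,160,76,100),70),ray(s,*f(250,160,314,100),70),ray(s,*f(250,160,84,298),70))
for z in (159,162.5,166): print("btn",ray(w,*f(235,150,238,247),z))
print("well",ray(w,*f(235,150,241,168),60))
e=[ray(w,*f(235,150,0,260),60),ray(w,*f(235,150,368,260),60),ray(w,*f(235,150,370,70),60)]
print(e,np.degrees(np.arctan2(*(e[0]-e[1])[::-1])))
E
```

```text
bore [ 476.80191262 -109.20214871] blockL/R [496.98811485 -80.8084798 ] [ 496.87171844 -137.32268658] [447.87372005 -81.41603175]
btn [504.31127504 201.29466543]
btn [505.09566007 201.00216674]
btn [505.8800451  200.70966805]
well [505.02040947 201.62111429]
[array([499.13537715, 279.92891271]), array([466.83157285, 172.9622579 ]), array([521.87265705, 156.98084531])] 73.19574542878605
```

```bash
python3 - <<'E'
from h import *
p=[505,201.2]; r=down(-0.29)
move_gripper(50); print(get_obs()["gripper_width"])
move_ptp([*p,215],r); wait(.2); f0=get_obs()["force"]
print(servo_line([*p,111.3],vel=100,guard=6))
wait(.2); o=get_obs(); print(o["tool_pos"],o["force"]-f0)
move_gripper(20,18); wait(.3)
o=get_obs(); print(o["tool_pos"],o["force"]-f0,o["ft_torque"],o["gripper_width"],o["grip_force"],o["time_s"])
np.save("f0.npy",f0)
im=capture("wrist"); cv2.imwrite("pics/grasp.png",im[:,:,::-1])
E
```

```text
49.96061613881554
False
[505.39581618 201.28128244 111.84031807] [ 0.34649068  0.77955831 -0.91893263]
[504.99519126 201.26724671 111.30330816] [ 0.58410942 -0.11203574 -0.51152246] [ 0.13874947  0.03015556 -0.00211208] 27.295955315166864 17.973118128898875 8.7167
```

View pics/grasp.png

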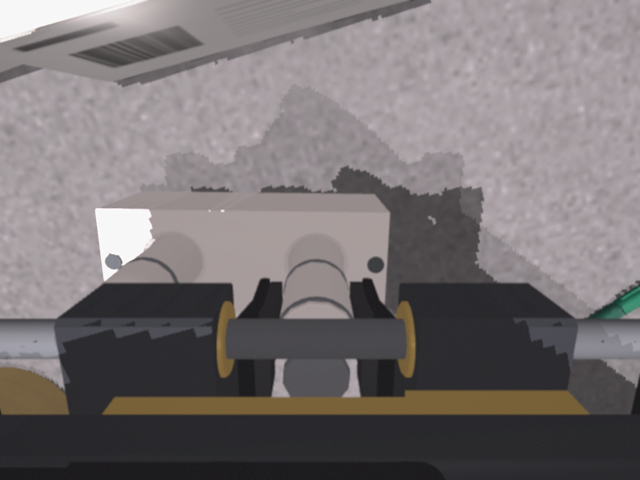

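Pipette held between the pads at about (317,370), gripped cleanly with the plug untouched. Now I'll lift and insert with a guard.

```bash
python3 - <<'E'
from h import *
f0=np.load("f0.npy"); b=[476.8,-109.2]
print(servo_line([505,201.2,215],vel=100,guard=12)); wait(.1)
o=get_obs(); print("lift",o["force"]-f0,o["gripper_width"],o["tool_pos"])
move_ptp([*b,205],down(0)); wait(.3); o=get_obs(); print(o["tool_pos"],o["force"]-f0,o["gripper_width"])
im=capture("wrist"); cv2.imwrite("pics/held.png",im[:,:,::-1])
h=servo_line([*b,121.3],vel=50,guard=5); wait(.1)
o=get_obs(); print(h,o["tool_pos"],o["force"]-f0,o["ft_torque"],o["gripper_width"],o["time_s"])
E
```

```text
False
lift [-0.35336573  0.13277335 -4.3525901 ] 27.274730637590253 [504.54004109 200.99273952 214.21058253]
[ 477.08943388 -108.28469121  204.99087928] [ 0.52734574 -0.1641627  -3.70413292] 26.974900369933348
False [ 476.82880769 -109.18383787  121.42422476] [-0.53907708  0.45729574 -3.67815027] [0.09823828 0.17144722 0.01229785] 27.348199368262875 13.5167
```

```bash
python3 - <<'E'
from h import *
b=[476.8,-109.2]
h=servo_line([*b,118.5],vel=15,guard=4); wait(.1)
o=get_obs(); print(h,o["tool_pos"],o["force"],o["gripper_width"])
move_gripper(50); wait(.2); o=get_obs(); print(o["tool_pos"],o["force"],o["gripper_width"])
servo_line([*b,215],vel=100); wait(.1)
servo_line([*b,245],vel=150); wait(.2)
w=camera_model("wrist"); im=capture("wrist"); cv2.imwrite("pics/rel.png",im[:,:,::-1]); np.savez("w_rel.npz",**w)
im2=capture("scene"); print(get_obs()["time_s"])
print([(round(d["conf"],2),(np.array(d["extent"])*[640,480,640,480]).round().tolist()) for d in spot_in("pipette","wrist")])
a=cv2.resize(im[120:300,220:420],(400,360),interpolation=3);c=cv2.resize(im2[190:280,280:380],(400,360),interpolation=3)
cv2.imwrite("pics/v5.png",np.hstack([a,c])[:,:,::-1])
E
```

```text
True [ 477.24118987 -109.10688784  121.12639913] [-1.72580220e+00  4.10064437e-04  4.89017481e+00] 27.45324161355435
[ 475.957068   -108.81131109  119.60742279] [ 0.30264843 -0.87422992 -0.48618229] 50.11770338539627
16.5917
[(0.94, [292.0, 194.0, 339.0, 269.0])]
```

View pics/v5.png

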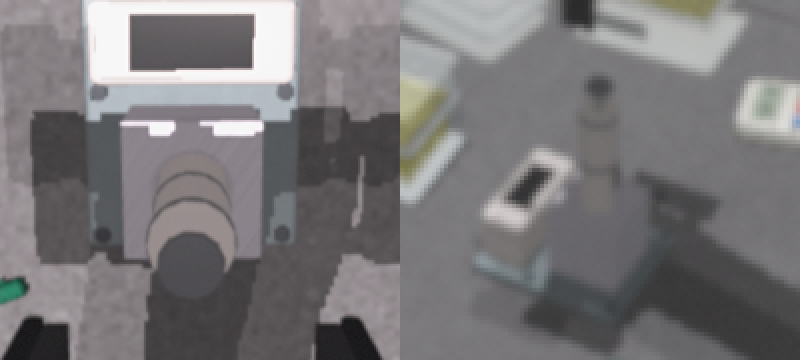

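Pipette stands in the bore, upright, with its button at about (315,252) in the wrist image and the fingers clear of it. Now I'll press the button under force feedback.

```bash
cat > press.py <<'E'
from h import *
b=ray(dict(np.load("w_rel.npz")),315,251.5,172.5); print("btn",b)
b=np.array([476.8,-109.2])
def F():
    v=[]
    for _ in range(4): v.append(get_obs()["force"][2]); wait(.02)
    return np.mean(v)
move_gripper(0,20)
servo_line([*b,186],vel=100); wait(.2); f0=F()
log=[]
h=servo_line([*b,165],vel=15,guard=2.5); z=get_obs()["tool_pos"][2]; print("touch",h,z,F()-f0,get_obs()["time_s"])
def down_to(lo,step,zmin):
    global z
    while z>zmin:
        f=F()-f0; log.append((round(z,2),round(f,1)))
        if f>lo: return True
        z-=step; servo_line([*b,z],vel=8)
    return False
def hold(t,lo,hi):
    global z
    t0=get_obs()["time_s"]
    while get_obs()["time_s"]-t0<t:
        f=F()-f0; log.append((round(z,2),round(f,1)))
        if f<lo: z-=.1; servo_line([*b,z],vel=8)
        elif f>hi: z+=.1; servo_line([*b,z],vel=8)
z1=z
ok=h and down_to(5.8,.25,z-9); zs=z; print("stop1",ok,z,get_obs()["time_s"])
if ok:
    hold(1.2,5.8,8); 
    ok=down_to(15.3,.25,zs-7); print("stop2",ok,z,get_obs()["time_s"])
    if ok: hold(1.2,15.8,18)
print(log)
servo_line([*b,z+17],vel=24); print(get_obs()["time_s"],F()-f0)
servo_line([*b,250],vel=120); wait(.1)
im=capture("wrist"); im2=capture("scene"); print(get_obs()["time_s"])
a=cv2.resize(im[120:300,220:420],(400,360),interpolation=3);c=cv2.resize(im2[190:280,280:380],(400,360),interpolation=3)
cv2.imwrite("pics/v6.png",np.hstack([a,c])[:,:,::-1])
E
python3 press.py
```

```text
btn [ 476.38552948 -108.9052321 ]
touch True 170.46605760418294 2.7376354583626705 19.7583
stop1 True 169.71605760418294 20.775
stop2 True 163.86605760418294 29.375
[(np.float64(170.47), np.float64(2.7)), (np.float64(170.22), np.float64(3.1)), (np.float64(169.97), np.float64(5.0)), (np.float64(169.72), np.float64(6.4)), (np.float64(169.72), np.float64(6.5)), (np.float64(169.72), np.float64(6.2)), (np.float64(169.72), np.float64(6.0)), (np.float64(169.72), np.float64(6.1)), (np.float64(169.72), np.float64(6.0)), (np.float64(169.72), np.float64(6.3)), (np.float64(169.72), np.float64(6.1)), (np.float64(169.72), np.float64(6.5)), (np.float64(169.72), np.float64(6.1)), (np.float64(169.72), np.float64(5.8)), (np.float64(169.62), np.float64(6.4)), (np.float64(169.62), np.float64(6.4)), (np.float64(169.62), np.float64(6.2)), (np.float64(169.62), np.float64(6.8)), (np.float64(169.62), np.float64(6.4)), (np.float64(169.62), np.float64(6.5)), (np.float64(169.37), np.float64(7.6)), (np.float64(169.12), np.float64(9.1)), (np.float64(168.87), np.float64(9.3)), (np.float64(168.62), np.float64(10.5)
[... 578 characters left out ...]
.87), np.float64(13.0)), (np.float64(164.62), np.float64(13.4)), (np.float64(164.37), np.float64(13.6)), (np.float64(164.12), np.float64(14.6)), (np.float64(163.87), np.float64(15.8)), (np.float64(163.87), np.float64(15.7)), (np.float64(163.77), np.float64(16.4)), (np.float64(163.77), np.float64(16.2)), (np.float64(163.77), np.float64(16.0)), (np.float64(163.77), np.float64(16.4)), (np.float64(163.77), np.float64(16.3)), (np.float64(163.77), np.float64(16.0)), (np.float64(163.77), np.float64(16.0)), (np.float64(163.77), np.float64(15.8)), (np.float64(163.77), np.float64(16.4)), (np.float64(163.77), np.float64(16.3)), (np.float64(163.77), np.float64(15.8))]
31.5333 -0.12417668225015355
32.525
```

View pics/v6.png

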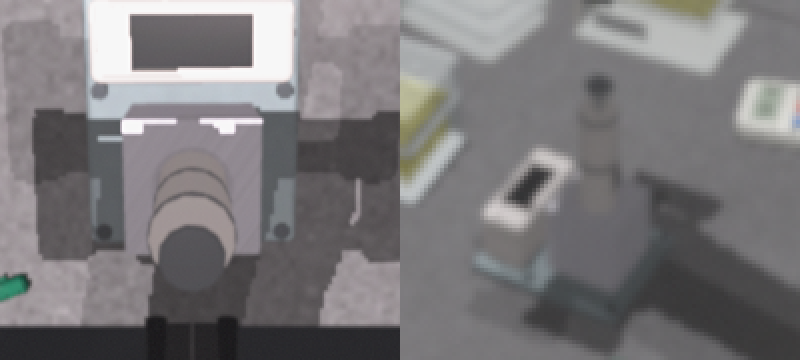

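The pipette is still home in the stand, the button is back up at about (315,249), and the hand is clear.

```bash
python3 -c "
from workcell import *
print(finish_job())"
```

```text
the job is handed in; nothing more can be done
None
```

The job is handed in at about 33 s: the pipette stands in the check stand bore, its button was held about 1.2 s at the first stop (about 6 N) and again at the second (about 16 N), then let up slowly, and the hand is clear.

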